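Find the rattling tin in the cold room

TASK

Three lookalike sealed tins stand on the sheet pan in the cold room; two are packed solid and one has the pastry cutters loose inside. One tin's orange turnbutton stands open: turn it fully home over the lid before any tin is picked up, then shake the tins to find the one that rattles, standing any that does not upright back on the pan and leaving the jar, tub and carton alone. Finish while still holding the rattling tin out for the baker: level, still, its middle beyond the pan's far edge and its bottom at least 15 cm above the table.

Things in the scene. Friction and masses are not known exactly. Their poses are not given: they have to be found in the camera images.
- pan: aluminium sheet pan, fixed, 240 (x) x 360 (y) mm, floor 3 mm thick, rim 18 mm high and 4 mm thick. Origin: centre of its underside on the table; its +x side is the far edge (120 mm from the origin). The three tins stand in it side by side along y, 112 mm apart, their long axes along the pan's x
- tin_a: one of three lookalike sealed tins: stiff white box, fixed blue lid (top 9 mm, 53 wide), 150 long (x) x 56 wide (y) x 60 mm high, 420 to 515 g with contents; at its +x end a lug (to 94 mm from the middle) with an orange turnbutton. Origin: centre of the underside, z up; stands on the pan's floor, 3 mm above the table. Grip it across its 56 mm width, 25 to 60 N
- tin_b: second tin, exactly like tin_a. Two of the tins are packed solid; one, any of the three, has a hard round roll of about 200 g (called loose in the rules) in it that rolls up to 110 mm along the tin's x and knocks on its ends, where it stays until tilted the other way. All tins weigh much the same (hidden differences of 10 %)
- tin_c: third tin, exactly like tin_a
- button_a (a joint): turnbutton of tin_a (rad): 0 = lid secured, bar along the tin over the lid, at a hard stop; grows counter-clockwise seen from above, 1.05 to 1.6 = open. Orange bar 46 long x 10 thick x 17 mm high on an upright pin, underside 62.5 mm above the tin's underside; reaches 33 mm from the pin on its long side (to the lid when shut), 13 mm on the other. Stays where left, friction 0.02 N m
- button_b (a joint): turnbutton of tin_b (rad): 0 = lid secured, bar along the tin over the lid, at a hard stop; grows counter-clockwise seen from above, 1.05 to 1.6 = open. Orange bar 46 long x 10 thick x 17 mm high on an upright pin, underside 62.5 mm above the tin's underside; reaches 33 mm from the pin on its long side (to the lid when shut), 13 mm on the other. Stays where left, friction 0.02 N m
- button_c (a joint): turnbutton of tin_c (rad): 0 = lid secured, bar along the tin over the lid, at a hard stop; grows counter-clockwise seen from above, 1.05 to 1.6 = open. Orange bar 46 long x 10 thick x 17 mm high on an upright pin, underside 62.5 mm above the tin's underside; reaches 33 mm from the pin on its long side (to the lid when shut), 13 mm on the other. Stays where left, friction 0.02 N m
- pivot_a (a point): point on the pin of the turnbutton of tin_a, half-way up its orange bar: 85 mm from the tin's middle along its +x and 71 mm above its underside; axes as the tin's
- pivot_b (a point): point on the pin of the turnbutton of tin_b, half-way up its orange bar: 85 mm from the tin's middle along its +x and 71 mm above its underside; axes as the tin's
- pivot_c (a point): point on the pin of the turnbutton of tin_c, half-way up its orange bar: 85 mm from the tin's middle along its +x and 71 mm above its underside; axes as the tin's
- jam: jar of jam with a red cap, 68 mm across, 85 mm high, loose, a bystander. Origin: centre of its underside
- tub: white lidded tub, 100 mm across at the lid, 68 mm high, loose, a bystander. Origin: centre of its underside
- carton: small cardboard carton 90 x 70 x 110 mm high, loose, a bystander. Origin: centre of its underside

How it is judged:
On the way, in this order (a step that is already met when the one before it is completed fails the run):
1. every turnbutton is turned home over its lid (value of joint each of button_a, button_b, button_c below 0.2 rad), for 0.2 s.
2. the tin with the loose cutters is lifted off the pan and shaken so that they roll inside (((distance between loose and tin_a below 0.085 m and height (world z) of tin_a above 0.02 m and (x of loose in the frame of tin_a above 0.02 m or x of loose in the frame of tin_a below -0.02 m or z of loose in the frame of tin_a above 0.027 m)) or (distance between loose and tin_b below 0.085 m and height (world z) of tin_b above 0.02 m and (x of loose in the frame of tin_b above 0.02 m or x of loose in the frame of tin_b below -0.02 m or z of loose in the frame of tin_b above 0.027 m)) or (distance between loose and tin_c below 0.085 m and height (world z) of tin_c above 0.02 m and (x of loose in the frame of tin_c above 0.02 m or x of loose in the frame of tin_c below -0.02 m or z of loose in the frame of tin_c above 0.027 m)))), for 0.02 s.
At the end, for the whole second after the job is handed in: Turnbuttons home (within 0.2 rad). The rattling tin is gripped (over 2 N), still, level within 0.2 rad, its middle beyond the pan's far edge (20 mm allowance), its underside over 130 mm above the table. The other two tins stand upright at rest on the pan, untouched (all of step 1 and ((distance between loose and tin_a below 0.085 m and x of tin_a in the frame of pan above 0.1 m and height (world z) of tin_a above 0.13 m and angle between tin_a's own z axis and vertical below 0.2 rad and linear speed of tin_a below 0.03 m/s and contact force between the fingers and tin_a above 2 N and x of tin_b in the frame of pan between -0.06 and 0.06 m and y of tin_b in the frame of pan between -0.16 and 0.16 m and height (world z) of each of tin_b, tin_c below 0.01 m and angle between each of tin_b, tin_c's own z axis and vertical below 0.08 rad and linear speed of each of tin_b, tin_c below 0.02 m/s and contact force between the fingers and tin_b below 0.3 N and x of tin_c in the frame of pan between -0.06 and 0.06 m and y of tin_c in the frame of pan between -0.16 and 0.16 m and contact force between the fingers and tin_c below 0.3 N) or (distance between loose and tin_b below 0.085 m and x of tin_b in the frame of pan above 0.1 m and height (world z) of tin_b above 0.13 m and angle between tin_b's own z axis and vertical below 0.2 rad and linear speed of tin_b below 0.03 m/s and contact force between the fingers and tin_b above 2 N and x of tin_a in the frame of pan between -0.06 and 0.06 m and y of tin_a in the frame of pan between -0.16 and 0.16 m and height (world z) of each of tin_a, tin_c below 0.01 m and angle between each of tin_a, tin_c's own z axis and vertical below 0.08 rad and linear speed of each of tin_a, tin_c below 0.02 m/s and contact force between the fingers and tin_a below 0.3 N and x of tin_c in the frame of pan between -0.06 and 0.06 m and y of tin_c in the frame of pan between -0.16 and 0.16 m and contact force between the fingers and tin_c below 0.3 N) or (distance between loose and tin_c below 0.085 m and x of tin_c in the frame of pan above 0.1 m and height (world z) of tin_c above 0.13 m and angle between tin_c's own z axis and vertical below 0.2 rad and linear speed of tin_c below 0.03 m/s and contact force between the fingers and tin_c above 2 N and x of tin_a in the frame of pan between -0.06 and 0.06 m and y of tin_a in the frame of pan between -0.16 and 0.16 m and height (world z) of each of tin_a, tin_b below 0.01 m and angle between each of tin_a, tin_b's own z axis and vertical below 0.08 rad and linear speed of each of tin_a, tin_b below 0.02 m/s and contact force between the fingers and tin_a below 0.3 N and x of tin_b in the frame of pan between -0.06 and 0.06 m and y of tin_b in the frame of pan between -0.16 and 0.16 m and contact force between the fingers and tin_b below 0.3 N))); the arm keeps its last pose, push and grip.
It fails at once if a tin is picked up while a turnbutton is open (height (world z) of any of tin_a, tin_b, tin_c above 0.02 m and value of joint any of button_a, button_b, button_c above 0.25 rad).
It fails at once if the jam jar is disturbed (distance of jam from where it was at the start of the episode above 0.02 m or angle between jam's own z axis and vertical above 0.3 rad).
It fails at once if the white tub is disturbed (distance of tub from where it was at the start of the episode above 0.02 m or angle between tub's own z axis and vertical above 0.3 rad).
It fails at once if the carton is disturbed (distance of carton from where it was at the start of the episode above 0.02 m or angle between carton's own z axis and vertical above 0.3 rad).
It also fails if it takes over 72 s, if anything falls off the work surface, if the arm or the gripper's body presses on something with over 40 N, if the wrist force passes 120 N, or if a joint passes its speed limit or range.

ROBOT

A 6-joint arm with a two-finger parallel gripper is mounted at the origin on the work surface. World frame = base frame: x ahead of the robot, y to its left, z up, the work surface at z = 0. Lengths are in m, angles in rad, forces in N, time in s.
With the tool pointing down it reaches from about 0.375 to 0.925 m from the base axis. Payload 5.7 kg.
Tool frame: the origin (TCP) lies at the very end of the fingers, on their centre line; the grasp point (between the pads) lies 19 mm behind it (grasp_offset is the distance from the TCP to the grasp point, in m); z points along the fingers, y is the direction in which the jaws open and shut (so a half turn about z gives the same grasp; the last joint's range is limited). The gripper opens to 85 mm and grips with 20 to 120 N. Pads are 22 mm wide; open, the fingers measure 114 mm over their backs; the gripper's body (76 mm by 85 mm) begins 54 mm behind the grasp point. The pads swing forward as they close: fully open they stand 13 mm farther back than shut.
Start: joints at [-1.283, 0.359, 1.51, -0, 1.272, -0.115], TCP at [0.235, -0.552, 0.231] pointing down, gripper open.
Joint ranges: [-2.97, 2.97], [-1.01, 2.36], [0.21, 2.38], [-0.96, 4.11], [0.2, 2.71], [-2.98, 2.98]. Speed limits (rad/s): [2.39, 2.39, 3.14, 3.14, 3.14, 3.14].

INTERFACE

Orientations are given as a rotation vector (axis times angle).
In Python, from cell import * gives the robot as it stands.
- The arm moves only by the tool apply_moves, never from a script. Its argument "plan" is a list that holds one entry, the list of rows, each a list of 6 numbers: the shift along the tool's x, y, z in cm, then the turn, a rotation vector about the tool's x, y, z in degrees. A call has 1 to 12 rows; each row shifts and turns the commanded pose from where the row before left it, along the tool's axes as they then stand; what a row does not reach is not made up. A row lasts 1/8 s, in which the tool goes at most 62.5 mm and 10.7 degrees, less where a joint would pass 70% of its speed; a pose out of reach is approached as far as the arm can. A call is refused whole if a number of a shift passes 6.25 or a number of a turn 10.7, either way. A call with a gripper value outside its range is refused whole. "hand" is the closure, from 0 (fully open) to 1 (shut), set as the call begins (left out, the last holds). The fingers move at their own pace and stop on an object; the grip force is fixed at half the most. Time passes only in rows, so rows that do not move let the fingers close. It gives the time, the measured TCP pose, the force and the opening at its end, in the units of the state.
- state(): the state, without advancing time (a new reading comes with each control period).
- grab_frame(name): name is "scene" or "top" or "wrist"; returns a dict with "color" (400x640x3 uint8, red, green, blue), "vertical_fov" (degrees; the focal length in pixels is half the picture's height over the tangent of half this angle, whatever the lens; pixels are square), "cx", "cy" (the principal point, pixels), "view" (4x4, takes a point from world to camera coordinates); the wrist camera has in their place "T_tool_cam" (4x4, takes a point from camera to tool coordinates, whose origin is the TCP and whose axes are the flange's). Camera axes: x right, y down, z forward; pixel columns grow to the right and rows downward; lengths in m; the calibration is good to about 2 mm. A picture is of the moment at which its call begins: read the wrist's pose just before it. There is no depth.
- sign_off(): hands the job in, once; it reports no verdict.
The state is a dict: "time": time; "q": joint angles; "dq": joint speeds; "joint_torque": joint torques, N m; "position": TCP position; "tool_rot": TCP orientation; "wrist_force": force on the tool from outside, world axes, zero at the start; "torque": the same for the moment, N m; "opening": finger opening in m.
Only numpy, scipy, OpenCV 4.12 (cv2) and the standard library are available. Lean on these libraries where they do the work, as an engineer would, in place of code of your own. Each camera call takes 0.05 s, during which the arm holds its last target.

## Working session

There is one attempt and no reset: what is moved stays moved. The work goes in short steps, Python scripts to look and compute and a tool call to move; the robot and the scene stay as the last step left them, time stands still between calls to the robot, and variables do not carry over. Pictures are saved under pics/ and viewed, and the job is handed in when it is done.

Besides the shell and the picture viewer there is one more tool, called after "Emit:" as name([rows], argument=value, ...), one row to a line, values as JSON. apply_moves: Moves the arm, as the interface text tells. Its arguments: {"type":"object","properties":{"plan":{"type":"array","items":{"type":"array","items":{"type":"array","items":{"type":"number"}}}},"hand":{"type":"number"}},"required":["plan"]}

```bash
mkdir -p pics; ls; python3 - <<'E'
from cell import *
import cv2
s=state(); print(s)
for n in ("scene","top","wrist"):
    f=grab_frame(n); cv2.imwrite(f"pics/0{n}.png",f["color"][:,:,::-1])
    print(n,{k:v for k,v in f.items() if k!="color"})
E
```

```text
pics
{'time': 0.0, 'q': array([-1.28308742e+00,  3.59513722e-01,  1.51143025e+00, -1.85554926e-05,
        1.27251621e+00, -1.15115365e-01]), 'dq': array([ 0.00111056,  0.00024174,  0.00021724, -0.00058003, -0.000106  ,
       -0.00068115]), 'joint_torque': array([-2.13743049e-03, -5.27632248e+01, -2.78623563e+01, -4.74855933e-04,
        1.31113117e-02,  2.30791727e-05]), 'position': array([ 0.23499364, -0.55132283,  0.23044924]), 'tool_rot': array([-3.07626233e+00, -6.28121913e-01,  2.80419361e-04]), 'wrist_force': array([ 0.09298229, -0.0879664 , -0.16854155]), 'torque': array([ 0.00989273, -0.01201486,  0.00261062]), 'opening': 0.08514177618845618}
scene {'vertical_fov': 48.88113720575609, 'cx': 317.040447154457, 'cy': 198.45595666448904, 'view': array([[ 0.58423839,  0.81131145, -0.02095791, -0.34637108],
       [ 0.46457948, -0.35550201, -0.81103898, -0.18751119],
       [-0.6654558 ,  0.46410349, -0.58461657,  1.56530282],
       [ 0.        ,  0.        ,  0.        ,  1.        ]])}
top {'vertical_fov': 44.765440924588276, 'cx': 323.52333320325596, 'cy': 196.6797512084336, 'view': array([[-0.00566148, -0.99973622, -0.0222585 ,  0.05027744],
       [-0.98321452,  0.00962447, -0.18219926,  0.56387924],
       [ 0.18236543,  0.02085336, -0.98300966,  1.08537852],
       [ 0.        ,  0.        ,  0.        ,  1.        ]])}
wrist {'vertical_fov': 69.32204620764561, 'cx': 317.5350311190584, 'cy': 199.00915018551316, 'T_tool_cam': array([[-3.71204483e-04, -9.65133322e-01, -2.61758538e-01,
         6.48776091e-02],
       [ 9.99999930e-01, -3.72302025e-04, -4.53982001e-05,
         5.22960703e-04],
       [-5.36379183e-05, -2.61758537e-01,  9.65133393e-01,
        -1.43914611e-01],
       [ 0.00000000e+00,  0.00000000e+00,  0.00000000e+00,
         1.00000000e+00]])}
```

View pics/0scene.png

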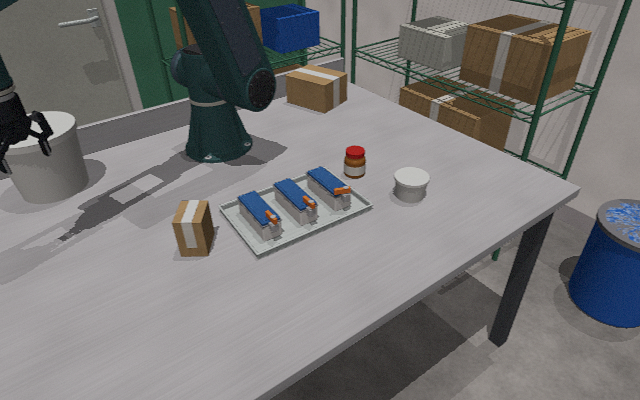

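View pics/0top.png

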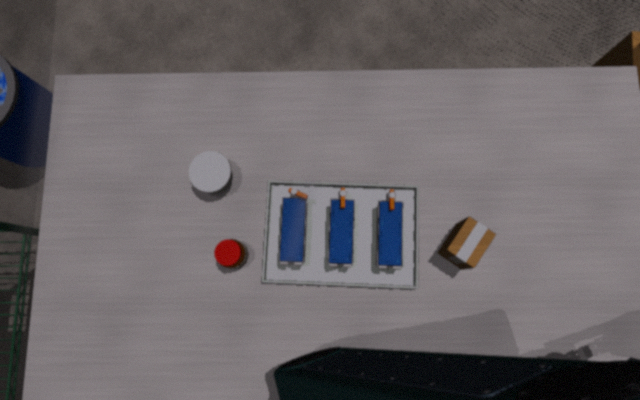

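```bash
cat > h.py <<'E'
from cell import *
import cv2, numpy as np
from scipy.spatial.transform import Rotation as R
def cam(f,s=None):
    if "view" in f: return np.linalg.inv(f["view"])
    T=np.eye(4); T[:3,:3]=R.from_rotvec(s["tool_rot"]).as_matrix(); T[:3,3]=s["position"]
    return T@f["T_tool_cam"]
def onplane(f,px,z,s=None):
    M=cam(f,s); fl=200/np.tan(np.radians(f["vertical_fov"]/2))
    px=np.atleast_2d(px).astype(float)
    d=np.c_[(px[:,0]-f["cx"])/fl,(px[:,1]-f["cy"])/fl,np.ones(len(px))]@M[:3,:3].T
    o=M[:3,3]; return o+d*((z-o[2])/d[:,2])[:,None]
def blobs(img,lo,hi,amin=15):
    hsv=cv2.cvtColor(img,cv2.COLOR_RGB2HSV); m=cv2.inRange(hsv,np.array(lo),np.array(hi))
    cs,_=cv2.findContours(m,cv2.RETR_EXTERNAL,cv2.CHAIN_APPROX_NONE)
    return [c for c in cs if cv2.contourArea(c)>amin]
def rectw(f,c,z,s=None):
    P=onplane(f,c[:,0,:],z,s)[:,:2]
    (cx,cy),(w,h),a=cv2.minAreaRect((P*1000).astype(np.float32))
    return np.round([cx,cy,w,h,a],1)
BLUE=((100,120,40),(125,255,255)); OR=((5,150,120),(18,255,255))
E
python3 - <<'E'
from h import *
for n in ("top","scene"):
    f=grab_frame(n); print(n)
    for c in blobs(f["color"],*BLUE): print("blue",rectw(f,c,.063),c[:,0].mean(0),cv2.contourArea(c))
    for c in blobs(f["color"],*OR,4): print("or",rectw(f,c,.083),c[:,0].mean(0),cv2.contourArea(c))
f=grab_frame("top")
print(onplane(f,[[271,184],[416,187],[414,288],[263,282]],.018))
print(onplane(f,[[229,253]],.085),onplane(f,[[210,172]],.068),onplane(f,[[472,241]],.11))
cv2.imwrite("pics/1crop.png",cv2.resize(f["color"][150:320,180:520],None,fx=2.3,fy=2.3,interpolation=cv2.INTER_CUBIC)[:,:,::-1])
E
```

```text
top
blue [ 477.2 -104.4   52.2  146.4   88. ] [390.         231.53977273] 1261.0
blue [481.5   6.7  51.  144.6  87.3] [341.02285714 229.72571429] 1240.5
blue [488.1 118.2  51.4 143.9  87.6] [291.99363057 230.04458599] 1280.5
blue [819.5 831.2  23.5  12.4   6.6] [ 2.33333333 96.54166667] 36.0
blue [861.7 834.9  40.7  14.9   6.7] [ 2.64705882 80.44117647] 69.0
blue [813.6 762.2 167.4  44.4  15. ] [ 28.31976744 100.75      ] 341.0
or [ 427.9 -294.8   14.9   55.2   53.9] [477.63636364 252.90909091] 103.0
or [ 443.9 -245.8   14.3   23.1   51.7] [454.72413793 246.93103448] 34.5
or [ 489.4 -278.8   12.7   24.7   60.9] [468.90625 225.375  ] 17.0
or [ 542.5 -108.7    6.8   23.    88.3] [391.60869565 202.82608696] 23.5
or [547.    2.2   6.8  20.8  89.3] [342.38095238 201.28571429] 24.5
or [564.7  96.4  19.6   6.   67.4] [300.76470588 194.35294118] 11.5
scene
blue [1129.8  386.3  125.7  334.2   23.8] [608.68679245 279.56603774] 5118.5
blue [1059.   569.9   25.4   15.9   52.7] [612.37037037 218.33333333] 18.5
blue [1057.3  626.8   69.9   56.6   17.9] [625.84172662 211.94964029] 78.5
blue [ 478.9
[... 295 characters left out ...]
6.3 -116.1    9.8   20.2   58.6] [274.64285714 220.5       ] 15.0
or [ 541.1 -112.     9.6   25.5   80.7] [268.14285714 213.28571429] 14.0
or [582.3  -6.2  10.3  21.6  54.6] [312.26666667 204.93333333] 10.5
or [5.465e+02 2.000e-01 8.900e+00 2.510e+01 8.510e+01] [305.85714286 198.        ] 14.0
or [576.2  95.9  43.4  27.8  60.2] [341.74358974 190.51282051] 62.5
or [479.6 217.4  25.3  10.5  38.5] [354.05555556 161.38888889] 7.0
[[ 0.60324566  0.17426845  0.018     ]
 [ 0.59219903 -0.17669121  0.018     ]
 [ 0.35273488 -0.16242497  0.018     ]
 [ 0.36853685  0.1897671   0.018     ]]
[[0.43218165 0.25737766 0.085     ]] [[0.62280297 0.31147448 0.068     ]] [[ 0.45257996 -0.27704357  0.11      ]]
```

View pics/1crop.png

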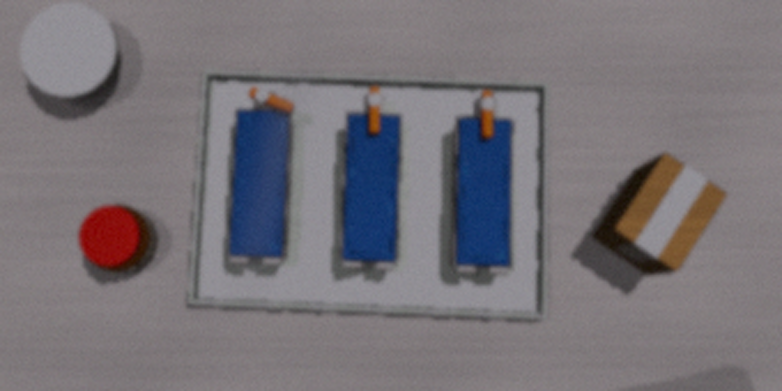

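Emit:
apply_moves([
  [[0,0,0,0,0,8.7],[0,0,0,0,0,8.7],[0,0,0,0,0,8.6]],
], hand=1)

```text
time: 0.68
position: [0.2352, -0.5519, 0.2312]
tool_rot: [-3.14, 0.088, 0.0]
wrist_force: [-0.2, -0.1, 0.7]
opening: 0.0322
```

```bash
cat >> h.py <<'E'
def go(p,yaw=None):
    s=state(); M=R.from_rotvec(s["tool_rot"]).as_matrix()
    print("t",round(s["time"],2),"pos",np.round(s["position"]*1000,1),"xaxis yaw",np.round(np.degrees(np.arctan2(M[1,0],M[0,0])),2),"zax",np.round(M[:,2],3),"op",round(s["opening"],4))
    print("shift cm",np.round(M.T@(np.array(p)-s["position"])*100,2))
    if yaw is not None:
        a=np.radians(yaw); T=np.array([[np.cos(a),np.sin(a),0],[np.sin(a),-np.cos(a),0],[0,0,-1]])
        print("rot deg",np.round(np.degrees(R.from_matrix(M.T@T).as_rotvec()),2))
E
python3 -c "
from h import *
go([.50,.09,.24],-2.7)"
```

```text
t 0.68 pos [ 235.2 -551.9  231.2] xaxis yaw -3.2 zax [-0.  0. -1.] op 0.0322
shift cm [ 22.85 -65.57  -0.87]
rot deg [-0.01  0.   -0.5 ]
```

Emit:
apply_moves([
  [[1.9,-5.4,-0.1,0,0,-0.5],[1.9,-5.4,-0.1,0,0,0],[1.9,-5.4,-0.1,0,0,0],[1.9,-5.4,-0.1,0,0,0],[1.9,-5.4,-0.1,0,0,0],[1.9,-5.4,-0.1,0,0,0],[1.9,-5.4,-0.1,0,0,0],[1.9,-5.4,-0.1,0,0,0],[1.9,-5.4,-0.1,0,0,0],[1.9,-5.4,0,0,0,0],[1.9,-5.4,0,0,0,0],[1.9,-5.4,0,0,0,0]],
])

```text
time: 2.17
position: [0.4913, 0.0876, 0.2405]
tool_rot: [3.141, -0.066, 0.001]
wrist_force: [1.1, 0.5, 0.7]
opening: 0.0003
```

```bash
python3 - <<'E'
from h import *
go([.589,.078,.12],-2.7)
s=state(); f=grab_frame("wrist"); cv2.imwrite("pics/2w.png",f["color"][:,:,::-1])
for c in blobs(f["color"],*BLUE,100): print("blue",rectw(f,c,.063,s),c[:,0].mean(0),cv2.contourArea(c))
for c in blobs(f["color"],*OR,20): print("or",rectw(f,c,.0825,s),c[:,0].mean(0),cv2.contourArea(c))
E
```

```text
t 2.17 pos [491.3  87.6 240.5] xaxis yaw -2.4 zax [ 0.001 -0.    -1.   ] op 0.0003
shift cm [ 9.79  0.55 12.06]
rot deg [ 0.   -0.04  0.3 ]
blue [ 475.  -104.3   54.9  144.4   87.3] [488.1689008  178.91957105] 5364.5
blue [480.7   6.9  52.1 144.1  87.3] [389.0027248  178.40871935] 5193.5
blue [485.5 117.9  51.6 144.1  87.5] [289.37770898 181.28482972] 5268.5
or [456.  238.1  53.7  23.4  52.5] [181.83760684 219.92307692] 253.5
or [ 540.1 -109.1    9.9   25.7   88.8] [507.95454545 128.66666667] 213.0
or [545.2   3.1  10.2  24.8  88.3] [397.34375 128.59375] 213.0
or [562.1  96.1  25.2   9.4  65. ] [304.55737705 115.13114754] 203.5
or [573.7 123.    4.    8.   66.5] [277.38095238 104.71428571] 24.5
or [ 568.5 -109.     9.1    4.7   87.6] [511.57692308  99.15384615] 33.0
or [574.2   3.1   4.9   9.4  11.2] [398.32  98.64] 33.5
```

View pics/2w.png

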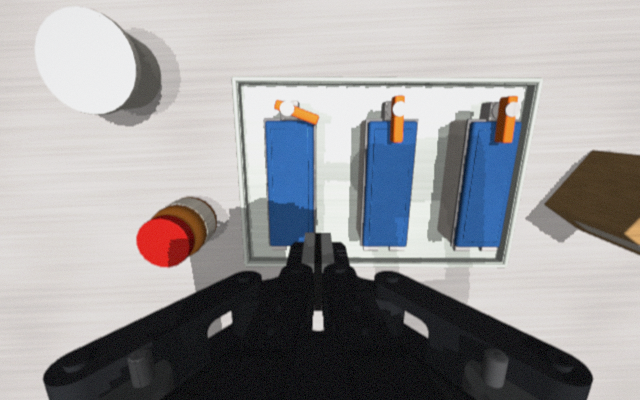

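Emit:
apply_moves([
  [[4.8,0.3,1.0,0,0,0.3],[4.8,0.3,3.0,0,0,0],[0,0,4.2,0,0,0],[0,0,4.2,0,0,0],[0,0,3.0,0,0,0],[0,0,1.3,0,0,0],[0,0,0,0,0,0]],
])

```text
time: 3.1
position: [0.5861, 0.0752, 0.0729]
tool_rot: [-3.141, 0.075, 0.002]
wrist_force: [-0.6, -0.5, 0.6]
opening: -0.0003
```

```bash
python3 - <<'E'
from h import *
go([.587,.077,.073],-2.7)
s=state(); f=grab_frame("wrist"); cv2.imwrite("pics/3w.png",f["color"][:,:,::-1])
for c in blobs(f["color"],*OR,20): print("or",rectw(f,c,.0825,s),c[:,0].mean(0),cv2.contourArea(c))
E
```

```text
t 3.1 pos [586.1  75.2  72.9] xaxis yaw -2.72 zax [-0.001  0.    -1.   ] op -0.0003
shift cm [ 0.09 -0.18 -0.01]
rot deg [-0.    0.08 -0.02]
or [576.5 123.3   3.3   5.7  42.9] [224.08695652 274.7826087 ] 41.5
or [574.5   2.    8.6   9.8   1.6] [458.20689655 268.96551724] 213.0
```

View pics/3w.png

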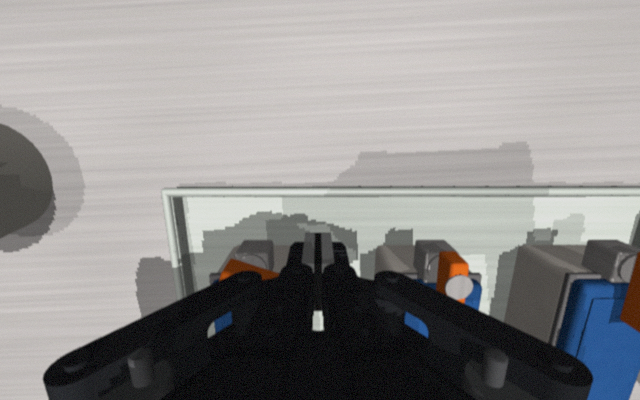

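Emit:
apply_moves([
  [[-0.5,-0.4,0,0,0,0],[-0.5,-0.4,0,0,0,0],[-0.5,0,0,0,0,0],[-0.5,0,0,0,0,0],[-0.5,-0.1,0,0,0,0],[-0.5,-0.1,0,0,0,0],[-0.7,-0.4,0,0,0,0],[-0.5,-0.5,0,0,0,0],[0,-0.1,0,0,0,0]],
])

```text
time: 4.28
position: [0.5443, 0.0978, 0.0731]
tool_rot: [-3.141, 0.074, 0.002]
wrist_force: [-0.2, -0.8, -0.1]
opening: -0.0002
```

```bash
python3 - <<'E'
from h import *
go([.545,.100,.073],-2.7)
s=state(); f=grab_frame("wrist"); cv2.imwrite("pics/4w.png",f["color"][:,:,::-1])
f=grab_frame("top")
cv2.imwrite("pics/4t.png",cv2.resize(f["color"][150:320,180:520],None,fx=2.3,fy=2.3,interpolation=cv2.INTER_CUBIC)[:,:,::-1])
E
```

```text
t 4.28 pos [544.3  97.8  73.1] xaxis yaw -2.69 zax [-0.001  0.    -1.   ] op -0.0002
shift cm [ 0.06 -0.23  0.01]
rot deg [0.   0.09 0.01]
```

View pics/4w.png

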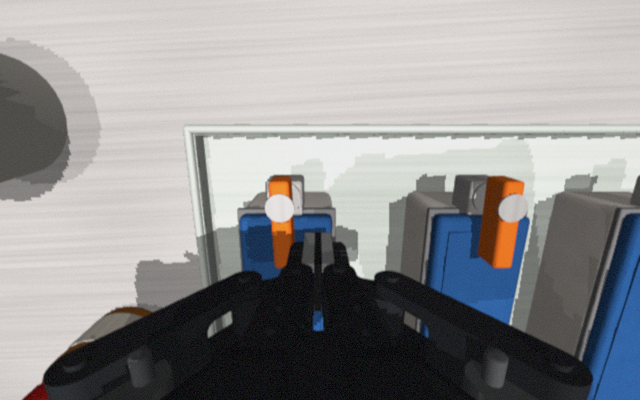

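View pics/4t.png

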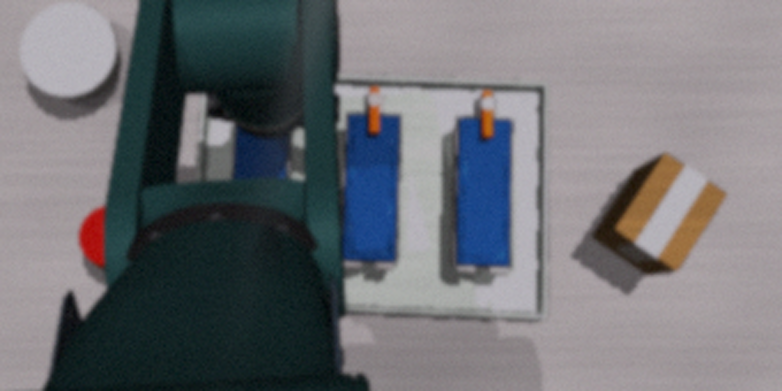

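Emit:
apply_moves([
  [[0,-0.1,0,0,0,0],[0,-0.1,0,0,0,0],[0,-0.1,0,0,0,0]],
])

```text
time: 4.75
position: [0.5455, 0.1, 0.0734]
tool_rot: [3.14, -0.075, -0.0]
wrist_force: [-1.3, -2.8, 4.2]
opening: -0.0004
```

```bash
python3 - <<'E'
from h import *
go([.545,.100,.073],-2.7);print(state()["wrist_force"])
f=grab_frame("wrist"); cv2.imwrite("pics/5w.png",f["color"][:,:,::-1])
E
```

```text
t 4.75 pos [545.5 100.   73.4] xaxis yaw -2.72 zax [-0. -0. -1.] op -0.0004
shift cm [-0.05  0.    0.04]
rot deg [ 0.02  0.02 -0.02]
[-1.33837611 -2.76042625  4.16689008]
```

View pics/5w.png

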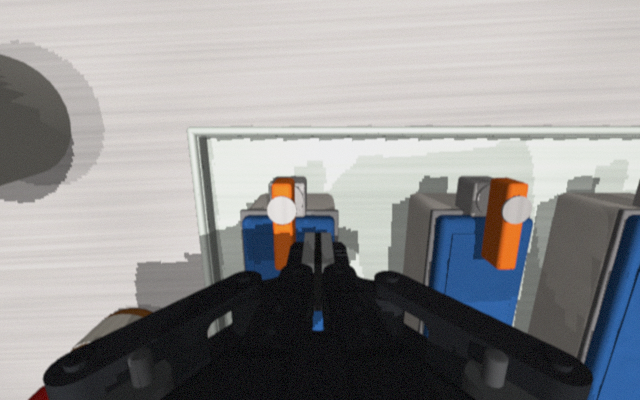

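Emit:
apply_moves([
  [[0,1.0,0,0,0,0],[0,0,-4.0,0,0,0],[-1.0,0,-5.0,0,0,0],[-4.0,-1.5,-4.0,0,0,0],[-1.0,-1.3,0,0,0,0],[0,0,0,0,0,0]],
], hand=0)

```text
time: 5.55
position: [0.486, 0.1217, 0.2029]
tool_rot: [-3.14, 0.073, -0.0]
wrist_force: [-0.0, 0.4, 0.0]
opening: 0.085
```

```bash
python3 - <<'E'
from h import *
go([.486,.118,.1],-2.7)
s=state(); f=grab_frame("wrist"); cv2.imwrite("pics/6w.png",f["color"][:,:,::-1])
for c in blobs(f["color"],*BLUE,100): print("blue",rectw(f,c,.063,s),c[:,0].mean(0),cv2.contourArea(c))
for c in blobs(f["color"],*OR,20): print("or",rectw(f,c,.0825,s),c[:,0].mean(0),cv2.contourArea(c))
E
```

```text
t 5.55 pos [486.  121.7 202.9] xaxis yaw -2.65 zax [ 0.  0. -1.] op 0.085
shift cm [ 0.02  0.37 10.29]
rot deg [-0.02 -0.01  0.05]
blue [ 475.2 -103.7   56.1  144.9   87.3] [544.62735849 178.06132075] 7018.0
blue [479.8   7.4  52.6 146.1  87.3] [431.92074592 178.32400932] 6481.5
blue [486.1 118.2  51.7 144.2  87.9] [320.10501193 176.79713604] 6687.5
or [460.3 241.3  50.   19.1  62.4] [194.59322034 223.00847458] 278.0
or [550.5 115.5   8.9  25.6  87.3] [319.80263158 120.67105263] 283.0
or [ 540.4 -109.2   10.7   26.4   87.5] [575.30769231 120.28205128] 307.0
or [545.7   3.    9.7  26.5  88.4] [447.67532468 120.51948052] 285.5
or [574.3   2.8   5.4  10.   13.6] [450.03225806  86.29032258] 51.5
or [579.6 114.7   7.7   4.8  87.7] [319.5         85.57142857] 41.0
or [ 569.4 -109.7    6.3   10.1   12.6] [581.67647059  85.94117647] 69.0
```

View pics/6w.png

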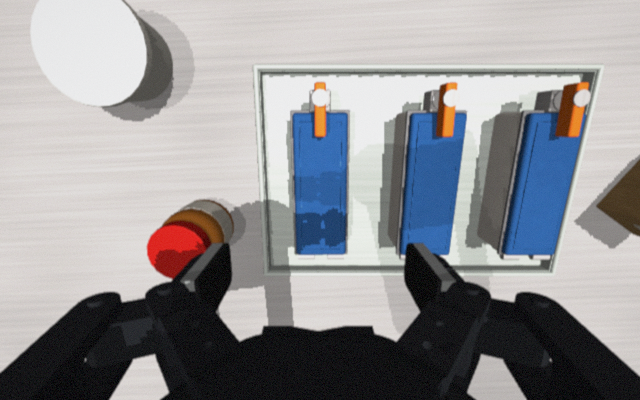

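Emit:
apply_moves([
  [[0,0.3,5.0,0,0,0],[0,0,5.0,0,0,0],[0,0,4.0,0,0,0],[0,0,3.0,0,0,0],[0,0,1.1,0,0,0],[0,0,0,0,0,0]],
])

```text
time: 6.35
position: [0.4861, 0.1178, 0.0212]
tool_rot: [3.14, -0.075, -0.004]
wrist_force: [-0.0, -0.0, -0.7]
opening: 0.0854
```

Emit:
apply_moves([
  [[0,0,0,0,0,0],[0,0,0,0,0,0],[0,0,0,0,0,0],[0,0,0,0,0,0]],
], hand=1)

```text
time: 6.85
position: [0.4876, 0.1184, 0.0237]
tool_rot: [-3.14, 0.074, -0.004]
wrist_force: [-0.7, 0.4, 6.1]
opening: 0.0551
```

```bash
cat >> h.py <<'E'
def meas():
    s=state(); M=R.from_rotvec(s["tool_rot"]).as_matrix()
    print("t",round(s["time"],2),"pos",np.round(s["position"]*1000,1),"op",round(s["opening"],4),"F",np.round(s["wrist_force"],2),"Mtool",np.round(M.T@s["torque"],3),"tilt",np.round(np.degrees(np.arctan2(M[0,2],-M[2,2])),2), np.round(s["joint_torque"][3:],3))
E
python3 -c "
from h import *
meas()"
```

```text
t 6.85 pos [487.6 118.4  23.7] op 0.0551 F [-0.68  0.4   6.05] Mtool [-0.141 -0.118  0.009] tilt 0.16 [-0.023 -0.192 -0.016]
```

Emit:
apply_moves([
  [[0,0,-2.0,0,0,0],[0,0,-3.0,0,0,0],[0,0,-3.0,0,0,0],[0,0,-3.0,0,0,0],[0,0,-2.0,0,0,0],[0,0,0,0,0,0],[0,0,0,0,0,0],[0,0,0,0,0,0]],
])

```text
time: 7.85
position: [0.4853, 0.118, 0.1511]
tool_rot: [3.14, -0.075, -0.004]
wrist_force: [0.3, -0.4, -4.7]
opening: 0.0553
```

```bash
python3 - <<'E'
from h import *
meas()
s=state(); f=grab_frame("wrist"); cv2.imwrite("pics/7w.png",f["color"][:,:,::-1])
f=grab_frame("scene"); cv2.imwrite("pics/7s.png",f["color"][:,:,::-1]);meas()
E
```

```text
t 7.85 pos [485.3 118.  151.1] op 0.0553 F [ 0.27 -0.45 -4.71] Mtool [ 0.006 -0.01   0.058] tilt -0.15 [-0.001 -0.01  -0.001]
t 7.95 pos [485.7 118.1 151.4] op 0.0549 F [ 0.63  1.13 -3.83] Mtool [-0.006  0.029 -0.025] tilt -0.11 [-0.     0.007 -0.001]
```

View pics/7s.png

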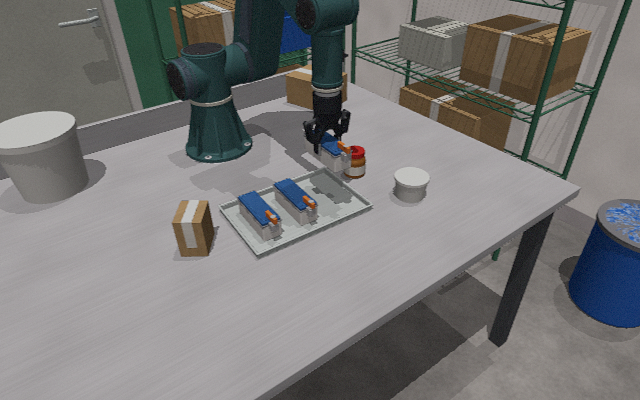

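Emit:
apply_moves([
  [[0,0,0,0,8,0],[0,0,0,0,9,0],[0,0,0,0,9,0],[0,0,0,0,0,0],[0,0,0,0,0,0],[0,0,0,0,0,0],[0,0,0,0,0,0],[0,0,0,0,-9,0],[0,0,0,0,-9,0],[0,0,0,0,-8,0],[0,0,0,0,0,0],[0,0,0,0,0,0]],
])

```text
time: 9.45
position: [0.4857, 0.118, 0.1517]
tool_rot: [3.141, -0.075, 0.001]
wrist_force: [-0.3, 0.3, -4.3]
opening: 0.0551
```

```bash
cat >> h.py <<'E'
def avg(n=6):
    A=[];J=[];F=[]
    for i in range(n):
        s=state(); M=R.from_rotvec(s["tool_rot"]).as_matrix(); A.append(M.T@s["torque"]); J.append(s["joint_torque"][4]);F.append(s["wrist_force"]); grab_frame("wrist")
    print("avg Mtool",np.round(np.mean(A,0),3),"+-",np.round(np.std(A,0),3),"J5",np.round(np.mean(J),3),np.round(np.std(J),3),"F",np.round(np.mean(F,0),2))
E
python3 -c "
from h import *
meas();avg()"
```

```text
t 9.45 pos [485.7 118.  151.7] op 0.0551 F [-0.31  0.35 -4.31] Mtool [-0.03  -0.049  0.024] tilt 0.04 [-0.012 -0.243 -0.01 ]
avg Mtool [ 0.006 -0.032  0.003] +- [0.031 0.016 0.013] J5 -0.122 0.08 F [ 0.01  0.04 -4.1 ]
```

Emit:
apply_moves([
  [[0,0,0,0,-8,0],[0,0,0,0,-9,0],[0,0,0,0,-9,0],[0,0,0,0,0,0],[0,0,0,0,0,0],[0,0,0,0,0,0],[0,0,0,0,0,0],[0,0,0,0,9,0],[0,0,0,0,9,0],[0,0,0,0,8,0],[0,0,0,0,0,0],[0,0,0,0,0,0]],
])

```text
time: 11.25
position: [0.4871, 0.1182, 0.153]
tool_rot: [-3.14, 0.075, 0.001]
wrist_force: [0.6, 0.0, -4.1]
opening: 0.0548
```

```bash
python3 -c "
from h import *
meas();avg();meas()
s=state(); f=grab_frame('wrist'); cv2.imwrite('pics/8w.png',f['color'][:,:,::-1])"
```

```text
t 11.25 pos [487.1 118.2 153. ] op 0.0548 F [ 0.6   0.03 -4.12] Mtool [-0.01   0.032 -0.042] tilt -0.03 [0.017 0.234 0.003]
avg Mtool [-0.002 -0.012  0.005] +- [0.017 0.034 0.03 ] J5 0.104 0.082 F [ 0.34 -0.44 -4.37]
t 11.55 pos [487.2 118.1 152. ] op 0.055 F [-0.45  0.41 -3.61] Mtool [ 0.033 -0.009  0.024] tilt -0.05 [ 0.003 -0.005 -0.001]
```

View pics/8w.png

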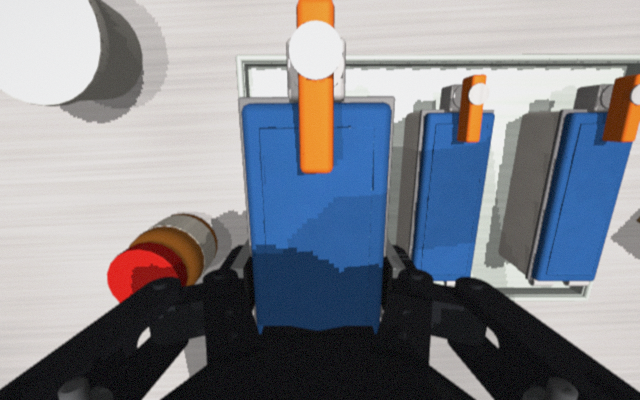

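Emit:
apply_moves([
  [[0,0,4.0,0,0,0],[0,0,4.0,0,0,0],[0,0,3.0,0,0,0],[0,0,1.0,0,0,0],[0,0,0.5,0,0,0],[0,0,0.3,0,0,0],[0,0,0,0,0,0],[0,0,0,0,0,0]],
])

```text
time: 12.6
position: [0.4869, 0.1182, 0.025]
tool_rot: [-3.14, 0.075, -0.002]
wrist_force: [-0.0, 0.5, -4.2]
opening: 0.0551
```

```bash
python3 -c "
from h import *
meas()"
```

```text
t 12.6 pos [486.9 118.2  25. ] op 0.0551 F [-0.03  0.55 -4.24] Mtool [-0.01  -0.022  0.024] tilt 0.08 [-0.001 -0.018 -0.   ]
```

Emit:
apply_moves([
  [[0,0,0.1,0,0,0],[0,0,0.1,0,0,0],[0,0,0,0,0,0]],
])

```text
time: 12.98
position: [0.4867, 0.1182, 0.0237]
tool_rot: [-3.141, 0.074, -0.002]
wrist_force: [-3.5, 0.2, 10.8]
opening: 0.0549
```

```bash
python3 -c "
from h import *
meas()"
```

```text
t 12.97 pos [486.7 118.2  23.7] op 0.0549 F [-3.52  0.25 10.81] Mtool [-0.144 -0.444  0.005] tilt 0.07 [ 0.053 -1.12  -0.024]
```

Seated. Release, rise, and shift to the middle tin.

Emit:
apply_moves([
  [[0,0,0,0,0,0],[0,0,0,0,0,0],[0,0,0,0,0,0],[0,0,-3.0,0,0,0],[0,0,-5.0,0,0,0],[0,0,-5.0,0,0,0],[0,5.5,-4.0,0,0,0],[0,5.5,0,0,0,0],[0,0,0,0,0,0]],
], hand=0)

```text
time: 14.1
position: [0.4816, 0.0097, 0.1897]
tool_rot: [3.14, -0.081, 0.002]
wrist_force: [-1.0, -0.1, 0.1]
opening: 0.0852
```

```bash
python3 - <<'E'
from h import *
go([.4805,.007,.0215],-2.7)
s=state(); f=grab_frame("wrist"); cv2.imwrite("pics/9w.png",f["color"][:,:,::-1])
for c in blobs(f["color"],*BLUE,100): print("blue",rectw(f,c,.063,s),c[:,0].mean(0),cv2.contourArea(c))
for c in blobs(f["color"],*OR,20): print("or",rectw(f,c,.0825,s),c[:,0].mean(0),cv2.contourArea(c))
E
```

```text
t 14.1 pos [481.6   9.7 189.7] xaxis yaw -2.97 zax [ 0.001 -0.001 -1.   ] op 0.0852
shift cm [-0.12  0.26 16.82]
rot deg [ 0.06 -0.08 -0.27]
blue [485.1 116.   52.9 144.5  87.9] [204.66814159 183.34955752] 6790.0
blue [480.5   6.1  51.7 144.3  87.4] [320.28211009 180.39678899] 7313.0
blue [ 475.1 -104.4   52.8  145.1   87.3] [436.61024499 181.26948775] 6886.5
or [456.7 228.4  51.8  24.   48.2] [ 82.9787234  233.85815603] 414.5
or [545.    2.8   9.2  25.2  87.4] [320.7721519  121.96202532] 305.5
or [550.7 114.   10.2  26.8  87.6] [188.04878049 123.14634146] 341.0
or [ 5.404e+02 -1.092e+02  2.630e+01  9.700e+00  3.000e-01] [453.9  121.15] 319.0
or [578.9 112.2  10.2   5.5  73.4] [183.79411765  87.23529412] 54.0
or [574.2   1.8   8.2   5.3  87.4] [319.66666667  85.26666667] 49.0
or [ 568.8 -109.1    5.3    8.9    4.4] [456.33333333  84.78787879] 54.5
```

View pics/9w.png

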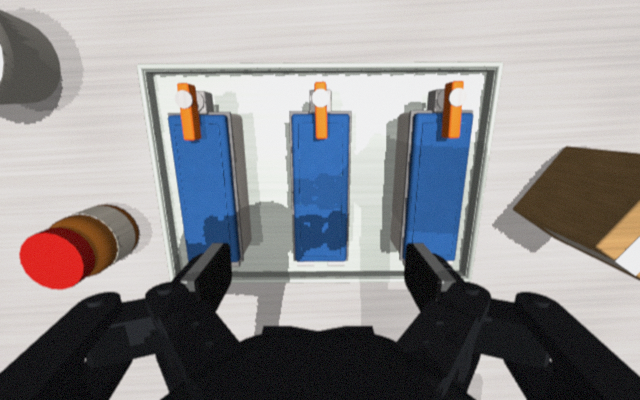

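Emit:
apply_moves([
  [[-0.1,0.3,5.0,0,0,-0.3],[0,0,5.0,0,0,0],[0,0,4.0,0,0,0],[0,0,2.0,0,0,0],[0,0,0.7,0,0,0],[0,0,0,0,0,0]],
])

```text
time: 14.9
position: [0.48, 0.0105, 0.0218]
tool_rot: [-3.141, 0.065, 0.001]
wrist_force: [-0.7, 0.3, 0.1]
opening: 0.0853
```

Emit:
apply_moves([
  [[0,0,0,0,0,0],[0,0,0,0,0,0],[0,0,0,0,0,0],[0,0,0,0,0,0]],
], hand=1)

```text
time: 15.4
position: [0.4812, 0.0094, 0.0234]
tool_rot: [3.14, -0.066, 0.004]
wrist_force: [-1.6, -0.5, 5.9]
opening: 0.0549
```

Emit:
apply_moves([
  [[0,0,-2.0,0,0,0],[0,0,-3.0,0,0,0],[0,0,-3.0,0,0,0],[0,0,-3.0,0,0,0],[0,0,-2.0,0,0,0],[0,0,0,0,0,0],[0,0,0,0,0,0],[0,0,0,0,0,0]],
])

```text
time: 16.4
position: [0.4792, 0.0099, 0.151]
tool_rot: [-3.141, 0.067, 0.004]
wrist_force: [-0.0, -0.2, -5.2]
opening: 0.0551
```

```bash
python3 -c "
from h import *
meas();avg(4)"
```

```text
t 16.4 pos [479.2   9.9 151. ] op 0.0551 F [-0.03 -0.23 -5.24] Mtool [ 0.029 -0.056 -0.037] tilt -0.14 [ 0.003 -0.018  0.001]
avg Mtool [ 0.012 -0.042 -0.003] +- [0.046 0.022 0.026] J5 -0.004 0.008 F [ 0.07 -0.07 -5.09]
```

Emit:
apply_moves([
  [[0,0,0,0,8,0],[0,0,0,0,9,0],[0,0,0,0,9,0],[0,0,0,0,0,0],[0,0,0,0,0,0],[0,0,0,0,0,0],[0,0,0,0,0,0],[0,0,0,0,-9,0],[0,0,0,0,-9,0],[0,0,0,0,-8,0],[0,0,0,0,0,0],[0,0,0,0,0,0]],
])

```text
time: 18.1
position: [0.4795, 0.01, 0.1515]
tool_rot: [-3.141, 0.066, -0.001]
wrist_force: [0.2, -0.3, -4.3]
opening: 0.055
```

```bash
python3 -c "
from h import *
meas();avg()"
```

```text
t 18.1 pos [479.5  10.  151.5] op 0.055 F [ 0.23 -0.32 -4.35] Mtool [ 0.01  -0.045  0.014] tilt 0.04 [-0.006 -0.258  0.006]
avg Mtool [ 0.005 -0.037  0.014] +- [0.015 0.021 0.023] J5 -0.13 0.083 F [-0.34 -0.03 -4.92]
```

Emit:
apply_moves([
  [[0,0,0,0,-8,0],[0,0,0,0,-9,0],[0,0,0,0,-9,0],[0,0,0,0,0,0],[0,0,0,0,0,0],[0,0,0,0,0,0],[0,0,0,0,0,0],[0,0,0,0,9,0],[0,0,0,0,9,0],[0,0,0,0,8,0],[0,0,0,0,0,0],[0,0,0,0,0,0]],
])

```text
time: 19.9
position: [0.481, 0.0096, 0.1528]
tool_rot: [3.141, -0.067, -0.001]
wrist_force: [0.7, 0.0, -5.1]
opening: 0.055
```

```bash
python3 -c "
from h import *
meas();avg();meas()
s=state(); f=grab_frame('wrist'); cv2.imwrite('pics/10w.png',f['color'][:,:,::-1])"
```

```text
t 19.9 pos [481.    9.6 152.8] op 0.055 F [ 0.7   0.03 -5.08] Mtool [0.043 0.048 0.063] tilt -0.02 [ 0.006  0.244 -0.002]
avg Mtool [ 0.001 -0.025  0.017] +- [0.02  0.068 0.03 ] J5 0.103 0.088 F [ 0.19 -0.02 -4.82]
t 20.2 pos [481.    9.7 151.8] op 0.0549 F [-0.64  0.27 -5.39] Mtool [ 0.034 -0.001  0.04 ] tilt -0.05 [-0.    -0.011  0.001]
```

Emit:
apply_moves([
  [[0,0.2,4.0,0,0,0],[0,0,4.0,0,0,0],[0,0,3.0,0,0,0],[0,0,1.0,0,0,0],[0,0,0.5,0,0,0],[0,0,0.3,0,0,0],[0,0,0.1,0,0,0],[0,0,0.1,0,0,0],[0,0,0,0,0,0]],
])

```text
time: 21.38
position: [0.4808, 0.0077, 0.0234]
tool_rot: [3.141, -0.066, 0.003]
wrist_force: [-1.8, 0.8, 6.3]
opening: 0.0552
```

```bash
python3 -c "
from h import *
meas()"
```

```text
t 21.38 pos [480.8   7.7  23.4] op 0.0552 F [-1.82  0.79  6.3 ] Mtool [-0.16  -0.283  0.036] tilt 0.1 [ 0.043 -0.644 -0.03 ]
```

Emit:
apply_moves([
  [[0,0,0,0,0,0],[0,0,0,0,0,0],[0,0,0,0,0,0],[0,0,-3.0,0,0,0],[0,0,-5.0,0,0,0],[0,0,-5.0,0,0,0],[0,5.6,-4.0,0,0,0.3],[0,5.6,0,0,0,0],[0,0,0,0,0,0]],
], hand=0)

```text
time: 22.5
position: [0.4759, -0.1024, 0.1892]
tool_rot: [3.139, -0.081, 0.003]
wrist_force: [-0.5, 0.1, 0.2]
opening: 0.0853
```

```bash
python3 - <<'E'
from h import *
go([.475,-.1045,.0215],-2.7)
s=state(); f=grab_frame("wrist"); cv2.imwrite("pics/11w.png",f["color"][:,:,::-1])
for c in blobs(f["color"],*BLUE,100): print("blue",rectw(f,c,.063,s),c[:,0].mean(0),cv2.contourArea(c))
for c in blobs(f["color"],*OR,20): print("or",rectw(f,c,.0825,s),c[:,0].mean(0),cv2.contourArea(c))
E
```

```text
t 22.5 pos [ 475.9 -102.4  189.2] xaxis yaw -2.97 zax [ 0.002 -0.002 -1.   ] op 0.0853
shift cm [-0.12  0.19 16.77]
rot deg [ 0.09 -0.12 -0.27]
blue [484.8 115.   55.9 145.7  87.7] [ 85.96127563 182.75398633] 7631.5
blue [479.9   5.4  52.8 145.6  87.5] [202.77212389 182.94690265] 6849.0
blue [ 475.4 -105.8   51.9  144.6   87.4] [320.02054795 179.98173516] 7339.0
or [ 539.8 -109.4    9.2   26.    87.4] [320.6125 121.275 ] 312.0
or [550.9 114.1  11.   26.7  88.6] [ 53.39759036 123.3373494 ] 363.5
or [545.5   2.6  10.3  27.4  89.8] [186.62195122 122.24390244] 346.0
or [574.2   1.7  10.9   5.5  73.4] [181.94285714  86.22857143] 60.5
or [578.7 113.3  10.9   6.9  87. ] [44.53846154 86.97435897] 77.5
or [ 569.  -109.6    8.1    4.6   87. ] [319.4  84.6] 45.0
```

View pics/11w.png

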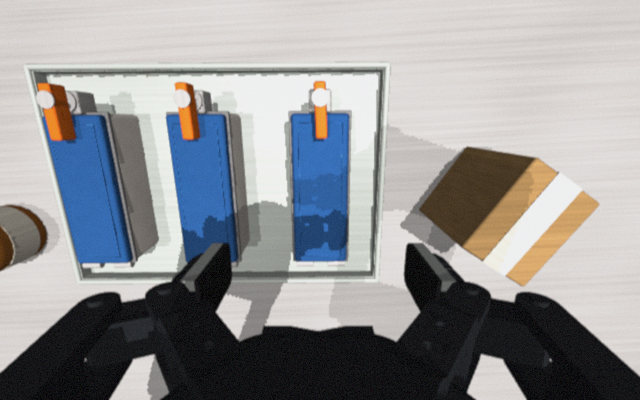

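Emit:
apply_moves([
  [[-0.1,0.3,5.0,0,0,-0.3],[0,0,5.0,0,0,0],[0,0,4.0,0,0,0],[0,0,2.0,0,0,0],[0,0,0.7,0,0,0],[0,0,0,0,0,0]],
])

```text
time: 23.3
position: [0.474, -0.1011, 0.0212]
tool_rot: [-3.14, 0.065, 0.002]
wrist_force: [-0.3, -0.4, 0.5]
opening: 0.0854
```

Emit:
apply_moves([
  [[0,0,0,0,0,0],[0,0,0,0,0,0],[0,0,0,0,0,0],[0,0,0,0,0,0]],
], hand=1)

```text
time: 23.8
position: [0.4753, -0.1025, 0.0227]
tool_rot: [3.14, -0.066, 0.004]
wrist_force: [-0.8, 0.0, 5.9]
opening: 0.0551
```

Emit:
apply_moves([
  [[0,0,-2.0,0,0,0],[0,0,-3.0,0,0,0],[0,0,-3.0,0,0,0],[0,0,-3.0,0,0,0],[0,0,-2.0,0,0,0],[0,0,0,0,0,0],[0,0,0,0,0,0],[0,0,0,0,0,0]],
])

```text
time: 24.8
position: [0.4732, -0.1016, 0.1503]
tool_rot: [-3.14, 0.066, 0.004]
wrist_force: [0.1, 0.2, -3.6]
opening: 0.055
```

```bash
python3 -c "
from h import *
meas();avg(4)"
```

```text
t 24.8 pos [ 473.2 -101.6  150.3] op 0.055 F [ 0.13  0.21 -3.56] Mtool [ 0.011 -0.031 -0.035] tilt -0.13 [ 0.006 -0.018  0.   ]
avg Mtool [-0.011 -0.017 -0.017] +- [0.035 0.027 0.039] J5 -0.005 0.008 F [ 0.06  0.11 -4.13]
```

Emit:
apply_moves([
  [[0,0,0,0,8,0],[0,0,0,0,9,0],[0,0,0,0,9,0],[0,0,0,0,0,0],[0,0,0,0,0,0],[0,0,0,0,0,0],[0,0,0,0,0,0],[0,0,0,0,-9,0],[0,0,0,0,-9,0],[0,0,0,0,-8,0],[0,0,0,0,0,0],[0,0,0,0,0,0]],
])

```text
time: 26.5
position: [0.4755, -0.0973, 0.1501]
tool_rot: [-3.129, 0.052, 0.022]
wrist_force: [-0.8, 0.1, -5.9]
opening: 0.0548
```

```bash
python3 -c "
from h import *
meas();avg()"
```

```text
t 26.5 pos [475.5 -97.3 150.1] op 0.0548 F [-0.8   0.08 -5.9 ] Mtool [-0.036  0.056 -0.029] tilt -0.79 [0.017 0.015 0.017]
avg Mtool [-0.022  0.06   0.003] +- [0.015 0.024 0.025] J5 0.107 0.07 F [-0.08  0.11 -4.56]
```

Emit:
apply_moves([
  [[0,0,0,0,-8,0],[0,0,0,0,-9,0],[0,0,0,0,-9,0],[0,0,0,0,0,0],[0,0,0,0,0,0],[0,0,0,0,0,0],[0,0,0,0,0,0],[0,0,0,0,9,0],[0,0,0,0,9,0],[0,0,0,0,8,0],[0,0,0,0,0,0],[0,0,0,0,0,0]],
])

```text
time: 28.3
position: [0.4766, -0.0982, 0.1514]
tool_rot: [-3.13, 0.054, 0.024]
wrist_force: [0.8, 0.2, -4.8]
opening: 0.0551
```

```bash
python3 -c "
from h import *
meas();avg();meas()
s=state(); f=grab_frame('wrist'); cv2.imwrite('pics/12w.png',f['color'][:,:,::-1])"
```

```text
t 28.3 pos [476.6 -98.2 151.4] op 0.0551 F [ 0.79  0.16 -4.82] Mtool [-0.003 -0.017 -0.012] tilt -0.88 [ 0.054  0.267 -0.009]
avg Mtool [ 0.004 -0.066  0.005] +- [0.017 0.041 0.029] J5 0.159 0.076 F [ 0.37 -0.05 -4.26]
t 28.6 pos [476.9 -97.9 150.4] op 0.0549 F [ 0.31 -0.05 -3.83] Mtool [ 0.018 -0.081  0.007] tilt -0.88 [0.06  0.054 0.003]
```

View pics/12w.png

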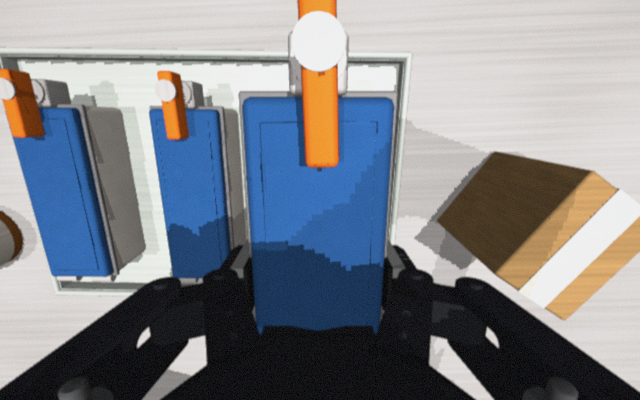

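Emit:
apply_moves([
  [[0,0,0,0,-8,0],[0,0,0,0,-8,0],[0,0,0,0,-8,0],[0,0,0,0,-6,0],[0,0,0,0,0,0],[0,0,0,0,0,0],[0,0,0,0,0,0],[0,0,0,0,0,0],[0,0,0,0,7,0],[0,0,0,0,7,0],[0,0,0,0,7,0],[0,0,0,0,7,0]],
])

```text
time: 30.15
position: [0.4756, -0.0978, 0.1516]
tool_rot: [-3.129, 0.053, 0.071]
wrist_force: [0.5, -0.3, -4.5]
opening: 0.0548
```

Emit:
apply_moves([
  [[0,0,0,0,1,0],[0,0,0,0,0,0],[0,0,0,0,0,0],[0,0,0,0,0,0],[0,0,0,0,0,0]],
])

```text
time: 30.78
position: [0.4765, -0.0978, 0.1504]
tool_rot: [-3.129, 0.052, 0.052]
wrist_force: [0.1, -0.3, -4.0]
opening: 0.055
```

```bash
python3 -c "
from h import *
meas();avg(10);go([.62,-.10,.19],-2.7)"
```

```text
t 30.77 pos [476.5 -97.8 150.4] op 0.055 F [ 0.07 -0.32 -4.  ] Mtool [-0.028 -0.131  0.014] tilt -1.88 [0.035 0.162 0.001]
avg Mtool [-0.007 -0.095  0.005] +- [0.029 0.027 0.027] J5 0.156 0.005 F [-0.05 -0.03 -3.93]
t 31.27 pos [476.1 -97.8 150.8] xaxis yaw -1.93 zax [-0.032  0.012 -0.999] op 0.0551
shift cm [14.25 -0.32 -4.38]
rot deg [-0.64  1.86  0.76]
```

Emit:
apply_moves([
  [[0,0,0,0,7,0],[0,0,0,0,7,0],[0,0,0,0,7,0],[0,0,0,0,0,0],[0,0,0,0,0,0],[0,0,0,0,0,0],[0,0,0,0,0,0],[0,0,0,0,0,0],[0,0,0,0,-7,0],[0,0,0,0,-7,0],[0,0,0,0,-7,0],[0,0,0,0,0,0]],
])

```text
time: 32.78
position: [0.4793, -0.0983, 0.1507]
tool_rot: [-3.13, 0.051, 0.045]
wrist_force: [-0.2, -0.1, -4.2]
opening: 0.0553
```

Emit:
apply_moves([
  [[0,0,0,0,0,0],[0,0,0,0,0,0],[0,0,0,0,0,0],[0,0,0,0,0,0]],
])

```text
time: 33.28
position: [0.4758, -0.0979, 0.1509]
tool_rot: [-3.129, 0.053, 0.05]
wrist_force: [0.3, 0.4, -4.2]
opening: 0.0549
```

```bash
python3 -c "
from h import *
meas();avg(10);go([.64,-.10,.24],-2.7);print(state()['q'])"
```

```text
t 33.27 pos [475.8 -97.9 150.9] op 0.0549 F [ 0.28  0.37 -4.15] Mtool [-0.053  0.119  0.023] tilt -1.8 [-0.005  0.345 -0.002]
avg Mtool [-0.016  0.097 -0.001] +- [0.026 0.02  0.025] J5 0.343 0.001 F [ 0.35  0.02 -4.22]
t 33.77 pos [476.2 -97.8 150.7] xaxis yaw -1.92 zax [-0.032  0.012 -0.999] op 0.055
shift cm [16.08 -0.44 -9.45]
rot deg [-0.64  1.86  0.77]
[-3.45435292e-01  3.09559093e-01  1.82122976e+00  1.02166929e-03
  1.04512111e+00  1.25857551e+00]
```

Emit:
apply_moves([
  [[0,0,-1.5,-0.6,1.9,0.8],[1,0,-2.0,0,0,0],[2.5,0,-2,0,0,0],[3,0,-0.5,0,0,0],[3,0,0,0,0,0],[3,0,0,0,0,0],[2,0,0,0,0,0],[1.2,0,0,0,0,0],[0,0,0,0,0,0],[0,0,0,0,0,0],[0,0,0,0,0,0],[0,0,0,0,0,0]],
])

```text
time: 35.28
position: [0.6329, -0.1055, 0.211]
tool_rot: [-3.14, 0.075, -0.001]
wrist_force: [0.3, 0.1, -4.1]
opening: 0.0552
```

```bash
python3 - <<'E'
from h import *
meas();avg(3);go([.635,-.10,.21],-2.7)
for n in ("scene","top","wrist"):
    f=grab_frame(n); cv2.imwrite(f"pics/13{n}.png",f["color"][:,:,::-1])
print(abs(state()["dq"]).max())
E
```

```text
t 35.27 pos [ 632.9 -105.5  211. ] op 0.0552 F [ 0.27  0.12 -4.11] Mtool [ 0.007  0.073 -0.002] tilt 0.03 [-0.008  0.077  0.   ]
avg Mtool [ 0.008  0.058 -0.012] +- [0.043 0.014 0.014] J5 0.076 0.001 F [-0.1   0.36 -3.9 ]
t 35.42 pos [ 633.3 -105.5  210.9] xaxis yaw -2.74 zax [ 0.001  0.001 -1.   ] op 0.0552
shift cm [ 0.15 -0.56  0.09]
rot deg [-0.04 -0.04 -0.04]
0.0013753786809860427
```

View pics/13scene.png

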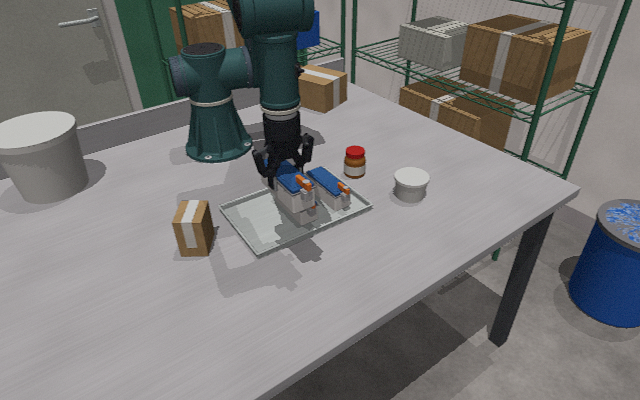

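View pics/13wrist.png

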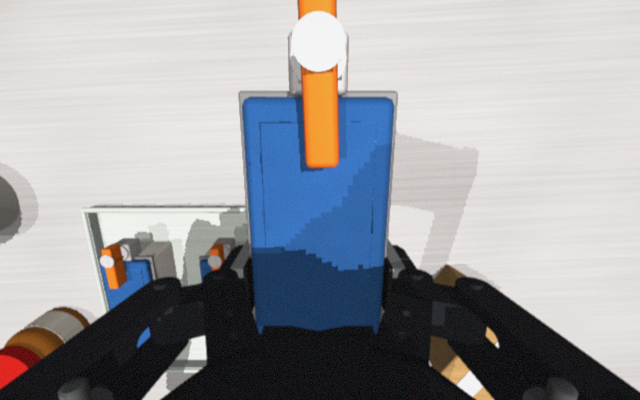

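View pics/13top.png

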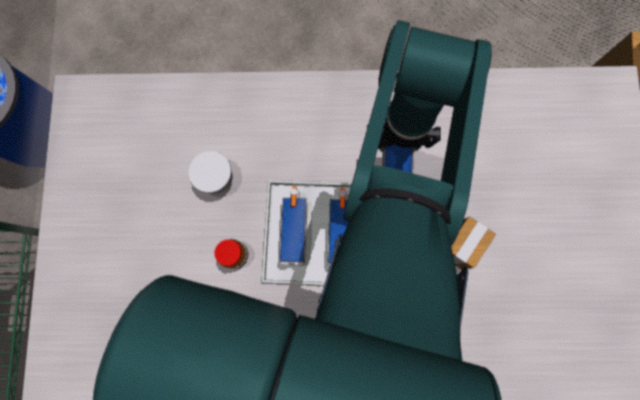

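```bash
python3 -c "
from h import *
meas(); print(sign_off())"
```

```text
t 35.58 pos [ 633.4 -105.6  210.9] op 0.0551 F [ 0.64 -0.33 -5.55] Mtool [-0.035  0.079  0.005] tilt 0.04 [-0.008  0.069  0.   ]
the job is handed in; nothing more can be done
None
```

The job is handed in at about 36 s of the 72 s allowed. The robot is holding the rattling tin out for the baker. The hand-in gave no verdict.

- **Turnbutton:** The open one was on the left tin (+y). I pushed it home to its stop before picking up any tin, and later pictures showed all three bars along their lids.
- **Finding the rattle:** I lifted and tilted each tin about 26° both ways, comparing the wrist moment once it was level again.
    - **Left and middle tins:** The moment changed by only about 0.02 N m, so I took both as solid. I set both back upright on the pan.
    - **Right tin (−y):** The moment swung from +0.06 to −0.07 N m. On a repeat with longer settling it read −0.095 and +0.097 N m, so this is the one with the loose cutters.
- **Final hold:** The right tin is level within 0.1° by the tool's angle, and the joints are nearly still (0.0014 rad/s). Its middle is about 16 cm ahead of the pan's centre, roughly 4 cm past the far edge, and its underside is about 19 cm above the table. The grip is steady, with the fingers 55 mm apart.
- **Last pictures:** The jar, tub and carton looked unmoved. The left and middle tins appeared upright on the pan, though the arm partly hid the middle one.

**What did not go as planned:** While tilting the right tin, the arm drifted a few mm and up to 2° from its commanded pose. I levelled it before the final hold.

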